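Hand lamp off its charger, pointed at the work

ROBOT

A 6-joint arm with a two-finger parallel gripper is mounted at the origin on the work surface. World frame = base frame: x ahead of the robot, y to its left, z up, the work surface at z = 0. Lengths are in m, angles in rad, forces in N, time in s.
With the tool pointing down it reaches from about 0.425 to 0.925 m from the base axis. Payload 12.5 kg.
Tool frame: the origin (TCP) lies at the very end of the fingers, on their centre line; the grasp point (between the pads) lies 19 mm behind it; z points along the fingers, y is the direction in which the jaws open and shut (so a half turn about z gives the same grasp; the last joint's range is limited). The gripper opens to 85 mm and grips with 20 to 120 N. Pads are 22 mm wide; open, the fingers measure 114 mm over their backs; the gripper's body (76 mm by 85 mm) begins 54 mm behind the grasp point. The pads swing forward as they close: fully open they stand 13 mm farther back than shut.
Start: joints at [1.041, 0.491, 1.559, -0, 1.092, -0.106], TCP at [0.257, 0.57, 0.201] pointing down, gripper open.
Joint ranges: [-3.1, 3.1], [-0.84, 2.19], [0.05, 2.79], [-1.13, 4.28], [0.06, 2.93], [-2.69, 2.69]. Speed limits (rad/s): [2.22, 2.22, 2.79, 3.14, 3.14, 3.14].

INTERFACE

Orientations are given as a rotation vector (axis times angle).
In Python, from cell import robot gives the robot as it stands. The module is installed in compiled form; this text tells all that it offers.
- The arm moves only by the tool servo_tool, never from a script. Its argument "plan" is a list that holds one entry, the list of rows, each a list of 7 numbers: the finger opening in m, from 0 to 0.0854, then the shift along the tool's x, y, z in m, then the turn, a rotation vector about the tool's x, y, z in rad. A call has 1 to 8 rows; each row is the pose to reach, as a shift and turn from the pose measured when the call began, along the tool's axes at that moment; what a row does not reach only later rows make up. A row lasts 1/10 s, in which the tool goes at most 50 mm and 8.59 degrees, less where a joint would pass 70% of its speed; a pose out of reach is approached as far as the arm can. A call with a gripper value outside its range is refused whole. The fingers move at their own pace and stop on an object; "newtons" is the grip in N (left out, the last holds). Time passes only in rows, so rows that repeat a pose let the fingers close. It gives the time, the measured TCP pose, the force and the opening at its end, in the units of the state.
- robot.get_obs(): the state, without advancing time (a new reading comes with each control period).
- robot.grab_frame(name): name is "scene" or "top" or "wrist"; returns a dict with "pixels" (480x640x3 uint8, red, green, blue), "fx", "fy", "cx", "cy" (pixels), "view" (4x4, takes a point from world to camera coordinates). Camera axes: x right, y up, looking along -z (the intrinsics and any distortion apply to the point x, -y, -z); pixel columns grow to the right and rows downward; lengths in m; the calibration is good to about 2 mm. The wrist camera is an equidistant fisheye: a pixel r from the principal point sees the ray r / f radians off the axis. A picture is of the moment at which its call begins. There is no depth.
- robot.finish_job(): hands the job in, once; it reports no verdict.
The state is a dict: "t": time; "joint_positions": joint angles; "joint_velocities": joint speeds; "joint_torque": joint torques, N m; "tcp_pos": TCP position; "tool_rot": TCP orientation; "ft_force": force on the tool from outside, world axes, zero at the start; "ft_torque": the same for the moment, N m; "grip_width": finger opening in m.
Only numpy, scipy, OpenCV 4.12 (cv2) and the standard library are available. Lean on these libraries where they do the work, as an engineer would, in place of code of your own. Each camera call takes 0.05 s, during which the arm holds its last target.

TASK

Lift the hand lamp off its charging base and stand it upright on the bench top close beside the drill-press vice, with its lens pointing at the pipe clamped in the vice. Set it down gently, do not drop it or tip it over, let go of it, and leave the other things on the bench where they are.

Things in the scene. Friction and masses are not known exactly. Their poses are not given: they have to be found in the camera images.
- lamp_center (a point): Hand lamp, grey and black, loose, 0.42 to 0.85 kg, 157 mm high: housing 98 (x) x 78 (y) x 98 mm on a rubber foot 104 x 84 mm, round lens (84 mm bezel, front face 72 mm ahead of the point), carrying handle on top. Point: its centre, 78.5 mm above its underside, below the handle's middle. x points out of the lens along the beam, z up. Centre of mass within 15 mm of the line under the handle.
- lamp_handle (a point): Middle of the lamp's handle: a rigid black level bar along the lamp's x, 112 mm long, 24 mm wide (y), 20 mm high, on a post at each end, with a free gap of 39 mm between bar and housing, so it can be taken from above with a finger on either side. Point: centre of the bar's section, 147 mm above the lamp's underside; axes as the lamp's.
- base: Charging base, black plastic, fixed: 24 mm high, x from -106 to +75 mm, y +-61 mm, with a 49 mm high grey hump at its -x end. The lamp's foot stands in a 12 mm deep pocket (floor 12 mm above the bench, 3 mm play all round), lens towards +x: lift it straight up first. Origin: on the bench under the middle of the pocket; z up. It may stand left or right, the vice on the other side.
- pipe (a point): Galvanised pipe, 42 mm in diameter, clamped upright in the jaws of the drill-press vice, its top 150 mm above the bench. Point: on the pipe's axis, 115 mm above the bench; axes as the vice's. It is at least 430 mm from the charging base's origin; the bench between vice and base is clear in a strip 130 mm wide along the line from one to the other.
- vice: Low cast-iron drill-press vice, fixed to the bench. Origin: on the bench under the pipe; z up. Bed and jaws (78 mm high) cover y +-50 mm and x from -105 to +75 mm, two low bolting lugs reach y +-67 mm, the screw with its cross handle reaches x = -145 mm.
- tape: Bystander: tape measure, 70 x 38 x 62 mm. Origin at its underside.
- screwdriver: Bystander: screwdriver lying on the bench.
- tin: Bystander: closed metal tin, 100 mm in diameter, 115 mm high. Origin at its underside.
- oil: Bystander: white plastic bottle, 60 mm in diameter, 170 mm high. Origin at its underside.
- carton: Bystander: cardboard carton, 85 x 120 x 55 mm. Origin at its underside.
- hammer: Bystander: hammer lying on the bench.
- wrench: Bystander: spanner lying on the bench.
- mug: Bystander: white mug, 80 mm in diameter, 90 mm high. Origin at its underside.
Not all that is in view belongs to the job. Leave any green look-alike of the part that bears lamp_center alone.

How it is judged:
On the way:
1. the lamp is lifted clear of its charging base (its underside at least 15 mm above the base's rim) (height (world z) of lamp_center above 0.1175 m), for 0.2 s.
At the end, for the whole second after the job is handed in: The lamp stands still and upright (within 3.4 degrees) on the bench top itself, its centre less than 290 mm from the pipe's axis, lens towards the pipe, the line of its beam passing within 50 mm of the pipe's axis (height (world z) of lamp_center below 0.0845 m and angle between lamp_center's own z axis and vertical below 0.06 rad and horizontal distance between lamp_center and pipe below 0.29 m and x of pipe in the frame of lamp_center above 0.08 m and y of pipe in the frame of lamp_center between -0.05 and 0.05 m and linear speed of lamp below 0.02 m/s and angular speed of lamp below 0.1 rad/s); the robot touches nothing.
It fails at once if the lamp is tipped by more than 35 degrees (angle between lamp_center's own z axis and vertical above 0.61 rad).
It fails at once if the lamp is dropped or thrown (moves faster than 0.5 m/s while the gripper does not hold it) (contact force between lamp and the fingers below 0.05 N and linear speed of lamp above 0.5 m/s).
It fails at once if one of the other things on the bench is moved by more than 30 mm (distance of any of tape, screwdriver, tin, oil, carton, hammer, wrench, mug from where it was at the start of the episode above 0.03 m).
It also fails if it takes over 35 s, if anything falls off the work surface, if the arm or the gripper's body presses on something with over 40 N, if the wrist force passes 120 N, or if a joint passes its speed limit or range.

## Working session

There is one attempt and no reset: what is moved stays moved. The work goes in short steps, Python scripts to look and compute and a tool call to move; the robot and the scene stay as the last step left them, time stands still between calls to the robot, and variables do not carry over. Pictures are saved under pics/ and viewed, and the job is handed in when it is done.

Besides the shell and the picture viewer there is one more tool, called after "Call:" by a JSON object that holds its "api" and its "payload". servo_tool: Moves the arm, as the interface text tells. Its arguments: {"type":"object","properties":{"plan":{"type":"array","items":{"type":"array","items":{"type":"array","items":{"type":"number"}}}},"newtons":{"type":"number"}},"required":["plan"]}

```bash
mkdir -p pics; python3 - <<'E'
from cell import robot
import cv2,pickle
o=robot.get_obs();print(o)
for n in ["scene","top","wrist"]:
    f=robot.grab_frame(n);pickle.dump(f,open(f"pics/{n}0.pkl","wb"))
    cv2.imwrite(f"pics/{n}0.png",f["pixels"][:,:,::-1]);print(n,f["fx"],f["fy"],f["cx"],f["cy"],f["view"],[k for k in f])
E
```

```text
{'t': 0.0, 'joint_positions': array([ 1.04141404e+00,  4.91574975e-01,  1.55950208e+00,  9.37614388e-06,
        1.09176471e+00, -1.05593275e-01]), 'joint_velocities': array([-2.95262637e-05, -1.03381915e-03, -1.24188676e-03, -4.22756312e-04,
        9.69705476e-05,  1.97874252e-03]), 'joint_torque': array([-2.43766328e-03, -6.18446732e+01, -2.61594272e+01, -1.90419310e-04,
        4.02555699e-03,  1.47963881e-06]), 'tcp_pos': array([0.25682941, 0.56945863, 0.20010008]), 'tool_rot': array([-6.60638775e-01, -3.07093760e+00,  1.85972161e-03]), 'ft_force': array([ 0.77675215,  0.30577759, -0.72498894]), 'ft_torque': array([0.03371788, 0.03815788, 0.00304431]), 'grip_width': 0.08555887035484736}
scene 436.1770890357435 436.1770890357435 318.94235575606854 245.4560036233735 [[ 0.87426783  0.48507344  0.01896097 -0.50926839]
 [-0.30144157  0.51185558  0.80444816  0.04645532]
 [ 0.38051116 -0.70901877  0.59372017 -1.29401232]
 [ 0.          0.          0.          1.        ]] ['pixels', 'fx', 'fy', 'cx', 'cy', 'view']
top 452.9020338130697 452.9020338130697 312.5036949482992 238.795312618989 [[ 0.01279112 -0.99988891  0.00765172 -0.01336327]
 [ 0.99434404  0.01352633  0.10534214 -0.55580828]
 [-0.10543394  0.006261    0.9944066  -1.23943458]
 [ 0.          0.          0.          1.        ]] ['pixels', 'fx', 'fy', 'cx', 'cy', 'view']
wrist 371.64829954431775 371.64829954431775 317.46326632610044 243.00472471011054 [[ 4.11030385e-01  9.11621445e-01 -6.02694039e-04 -6.25464449e-01]
 [-8.62811923e-01  3.88809630e-01 -3.23083050e-01  4.21287236e-02]
 [-2.94295104e-01  1.33316962e-01  9.46370424e-01 -3.81447727e-01]
 [ 0.00000000e+00  0.00000000e+00  0.00000000e+00  1.00000000e+00]] ['pixels', 'fx', 'fy', 'cx', 'cy', 'view']
```

View pics/scene0.png

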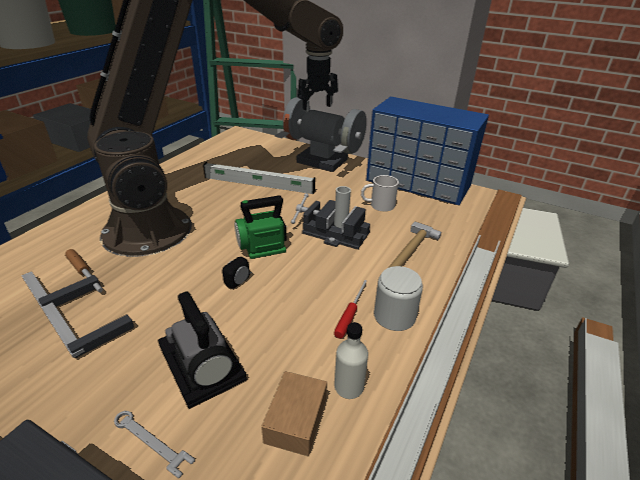

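View pics/top0.png

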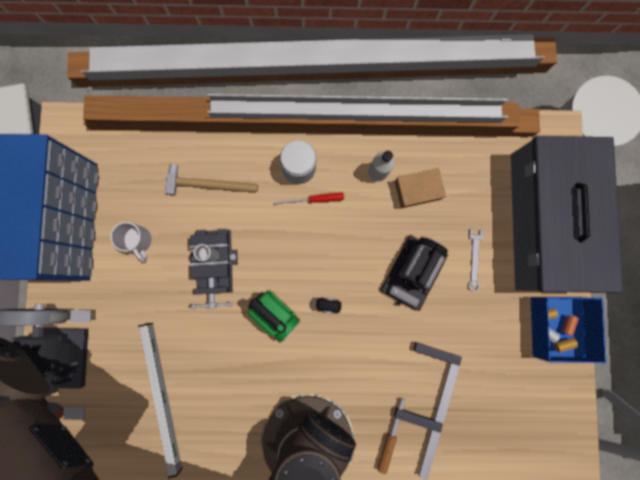

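View pics/wrist0.png

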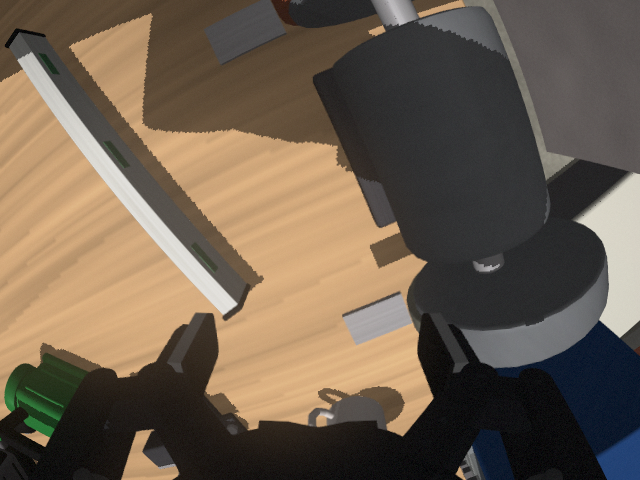

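Candidates for the lamp are the grey and black one on its black base (top ~(415,272), scene ~(203,350)), the green look-alike (top (273,315), scene (262,230)) and the small black roll/tape (top (328,305)). I choose the grey and black one, and check it in a close crop.

```bash
cat > h.py <<'E'
import numpy as np,pickle,cv2
def load(n): return pickle.load(open(f"pics/{n}.pkl","rb"))
def ray(f,u,v):
    V=f["view"];R=V[:3,:3];c=-R.T@V[:3,3]
    d=R.T@np.array([(u-f["cx"])/f["fx"],-(v-f["cy"])/f["fy"],-1.]);return c,d/np.linalg.norm(d)
def plane(f,u,v,z):
    c,d=ray(f,u,v);return c+d*(z-c[2])/d[2]
def proj(f,p):
    q=f["view"]@np.r_[p,1.];return np.array([f["cx"]+f["fx"]*q[0]/-q[2],f["cy"]-f["fy"]*q[1]/-q[2]])
def tri(f1,p1,f2,p2):
    c1,d1=ray(f1,*p1);c2,d2=ray(f2,*p2)
    s=np.linalg.lstsq(np.c_[d1,-d2],c2-c1,rcond=None)[0]
    a=c1+s[0]*d1;b=c2+s[1]*d2;return (a+b)/2,np.linalg.norm(a-b)
E
python3 - <<'E'
from h import *
t=load("top0")["pixels"][:,:,::-1];s=load("scene0")["pixels"][:,:,::-1]
a=cv2.resize(t[225:315,370:460],(400,400),interpolation=2);b=cv2.resize(s[285:410,150:275],(400,400),interpolation=2)
c=cv2.resize(np.clip(cv2.convertScaleAbs(t[225:315,370:460],alpha=2.5),0,255),(400,400),interpolation=2)
cv2.imwrite("pics/crop1.png",np.hstack([c,cv2.convertScaleAbs(b,alpha=1.8)]))
d=cv2.resize(t[220:320,180:280],(400,400),interpolation=2);e=cv2.resize(s[175:255,295:375],(400,400),interpolation=2)
cv2.imwrite("pics/crop2.png",np.hstack([d,e]))
E
```

```text
(no output)
```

View pics/crop1.png

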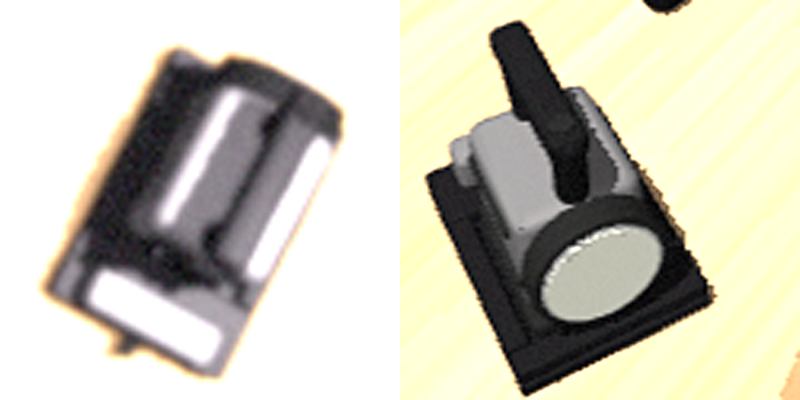

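View pics/crop2.png

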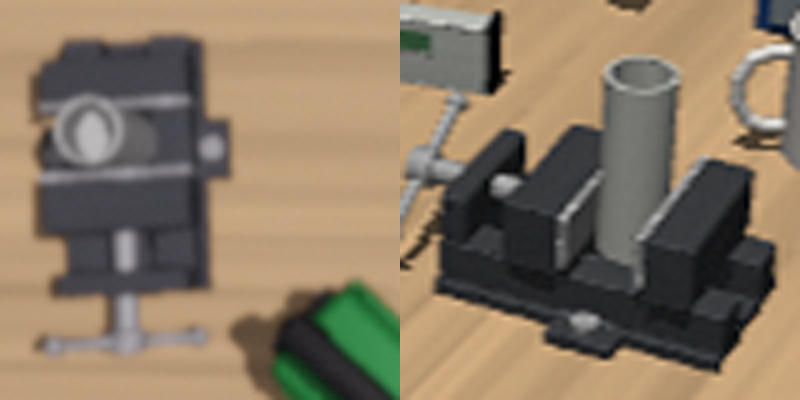

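```bash
python3 - <<'E'
from h import *
s=load("scene0");t=load("top0")
S=lambda u,v:((u-400)*.3125+150-.0,v*.3125+285)
T=lambda u,v:(u*.225+370,v*.225+225)
a=plane(s,*S(505,30),.166);b=plane(s,*S(567,130),.166)
for p in(a,b):
    q=proj(t,p);print(p,q,((q-[370,225])/.225))
print("len",np.linalg.norm(a-b),"yaw",np.degrees(np.arctan2(*(b-a)[[1,0]])))
for c,z in(((525,393),0),((712,298),.024*0),((712,290),.024),((525,378),.024),((428,175),.024)): print(c,plane(s,*S(*c),z))
# top view base corners
for c in((45,290),(215,375),(165,50),(340,130)): print("top",c,plane(t,*T(*c),.024))
# lens ellipse centre
l=plane(s,*S(602,273),0);print(S(602,273))
# pipe top
T2=lambda u,v:(u*.25+180,v*.25+220); S2=lambda u,v:((u-400)*.2+295,v*.2+175)
print("pipe top",plane(t,*T2(88,130),.15),plane(s,*S2(641,75),.15))
print(tri(t,T2(88,130),s,S2(641,75)))
for c in((37,62),(202,38),(210,288)): print("vice",plane(t,*T2(*c),.02))
print("screw end",plane(t,*T2(125,340),.05))
for n,c,z in(("green",(273,315),.15),("greenback",(250,305),.1),("tape",(328,305),.06),("driver tip",(275,204),0.01),("driver end",(343,197),0.02),("tin",(298,161),.115),("oil",(387,157),.17),("carton",(421,188),.055),("mug",(128,240),.09),('wr',(475,260),0),('level',(148,330),.05),('levelb',(175,470),.05)): print(n,plane(t,*c,z).round(3))
E
```

```text
[ 0.4356109  -0.27760299  0.166     ] [421.91220403 282.7641417 ] [230.7209068  256.72951868]
[ 0.52136431 -0.32093154  0.166     ] [438.79420465 248.50194581] [305.75202069 104.45309249]
len 0.09607815499937007 yaw -26.806064293511376
(525, 393) [ 0.51605797 -0.38602463  0.        ]
(712, 298) [ 0.57142771 -0.27718889  0.        ]
(712, 290) [ 0.58024295 -0.28596895  0.024     ]
(525, 378) [ 0.52347278 -0.38868834  0.024     ]
(428, 175) [ 0.36274245 -0.30536354  0.024     ]
top (45, 290) [ 0.41506678 -0.1961021   0.024     ]
top (215, 375) [ 0.36372017 -0.30212125  0.024     ]
top (165, 50) [ 0.56735582 -0.27276639  0.024     ]
top (340, 130) [ 0.51796658 -0.38310394  0.024     ]
(213.125, 370.3125)
pipe top [0.5046208  0.27285011 0.15      ] [0.5057819  0.27049681 0.15      ]
(array([0.50465096, 0.27317411, 0.14840913]), np.float64(0.00019736676860769583))
vice [0.56154786 0.34143115 0.02      ]
vice [0.58018403 0.22587026 0.02      ]
vice [0.40496327 0.21472731 0.02      ]
screw end [0.36966777 0.26609867 0.05      ]
green [0.351 0.091 0.15 ]
greenback [0.373 0.155 0.1  ]
tape [ 0.374 -0.05   0.06 ]
driver tip [0.657 0.103 0.01 ]
driver end [ 0.678 -0.092  0.02 ]
tin [0.754 0.036 0.115]
oil [ 0.753 -0.192  0.17 ]
carton [ 0.699 -0.306  0.055]
mug [0.54  0.485 0.09 ]
wr [ 0.504 -0.472  0.   ]
level [0.301 0.434 0.05 ]
levelb [-0.058  0.345  0.05 ]
```

The crop confirms grey housing, black handle, lens towards the camera and black base. Top and scene agree: handle middle ≈ (0.479,-0.298), yaw ≈ -27°, and pipe ≈ (0.505,0.272). I'll swing the arm around over the clear area at z ≈ 0.25.

```bash
cat >> h.py <<'E'
from scipy.spatial.transform import Rotation as Ro
def go(x,y,z,yaw,o=None,n=1):
    from cell import robot
    o=o or robot.get_obs()
    R=Ro.from_rotvec(o["tool_rot"]);M=R.as_matrix()
    G=Ro.from_euler("z",yaw,degrees=True)*Ro.from_euler("x",180,degrees=True)
    sh=M.T@(np.array([x,y,z])-o["tcp_pos"]);rv=(R.inv()*G).as_rotvec()
    print("t %.2f tcp"%o["t"],o["tcp_pos"].round(4),"yaw %.2f"%np.degrees(np.arctan2(M[1,0],M[0,0])),"tilt %.2f"%np.degrees(np.arccos(-M[2,2])),"q",o["joint_positions"].round(2),"F",o["ft_force"].round(1),"w %.4f"%o["grip_width"])
    print("shift",sh.round(4),"turn",rv.round(4))
E
python3 -c "
from h import *
go(.5,.3,.27,110);go(.57,.13,.27,95)"
```

```text
t 0.15 tcp [0.2569 0.5695 0.2003] yaw 155.72 tilt 0.05 q [ 1.04  0.49  1.56 -0.    1.09 -0.11] F [-0.7 -0.5  0.3] w 0.0854
shift [-0.3324 -0.1458 -0.0696] turn [-8.000e-04  3.000e-04  7.979e-01]
t 0.15 tcp [0.2569 0.5695 0.2003] yaw 155.72 tilt 0.05 q [ 1.04  0.49  1.56 -0.    1.09 -0.11] F [-0.7 -0.5  0.3] w 0.0854
shift [-0.4662 -0.272  -0.0695] turn [-7.0000e-04  4.0000e-04  1.0597e+00]
```

Call:
{"api": "servo_tool", "payload": {"plan": [[[0.085,-0.02,-0.01,-0.05,0,0,0.12],[0.085,-0.06,-0.027,-0.07,0,0,0.26],[0.085,-0.105,-0.046,-0.07,0,0,0.4],[0.085,-0.15,-0.066,-0.07,0,0,0.54],[0.085,-0.195,-0.086,-0.07,0,0,0.66],[0.085,-0.24,-0.105,-0.07,0,0,0.8],[0.085,-0.285,-0.125,-0.07,0,0,0.92],[0.085,-0.33,-0.146,-0.07,0,0,1.05]]]}}

```text
t: 0.95
tcp_pos: [0.4987, 0.2991, 0.2703]
tool_rot: [2.117, 2.321, -0.001]
ft_force: [-0.7, 1.3, -0.1]
grip_width: 0.0851
```

```bash
python3 -c "
from h import *
go(.57,0.0,.27,40);go(.56,-.1,.27,27)"
```

```text
t 0.95 tcp [0.4987 0.2991 0.2703] yaw 95.27 tilt 0.05 q [ 0.43  0.37  1.57 -0.    1.2   0.34] F [-0.7  1.3 -0.1] w 0.0851
shift [-0.3044  0.0435  0.0005] turn [-3.000e-04  9.000e-04  9.647e-01]
t 0.95 tcp [0.4987 0.2991 0.2703] yaw 95.27 tilt 0.05 q [ 0.43  0.37  1.57 -0.    1.2   0.34] F [-0.7  1.3 -0.1] w 0.0851
shift [-0.4031  0.0243  0.0005] turn [-2.0000e-04  1.0000e-03  1.1916e+00]
```

Call:
{"api": "servo_tool", "payload": {"plan": [[[0.085,-0.045,0.005,0,0,0,0.14],[0.085,-0.09,0.01,0,0,0,0.28],[0.085,-0.135,0.015,0,0,0,0.42],[0.085,-0.18,0.02,0,0,0,0.56],[0.085,-0.225,0.025,0,0,0,0.7],[0.085,-0.27,0.025,0,0,0,0.84],[0.085,-0.315,0.025,0,0,0,0.98],[0.085,-0.36,0.025,0,0,0,1.12]]]}}

```text
t: 1.75
tcp_pos: [0.5565, -0.0589, 0.2704]
tool_rot: [3.029, 0.833, -0.001]
ft_force: [1.2, 0.2, 0.1]
grip_width: 0.0849
```

```bash
python3 -c "
from h import *
go(.479,-.298,.27,-27)"
```

```text
t 1.75 tcp [ 0.5565 -0.0589  0.2704] yaw 30.77 tilt 0.06 q [-0.22  0.33  1.63 -0.    1.18  0.81] F [1.2 0.2 0.1] w 0.0849
shift [-0.1889  0.1658  0.0006] turn [7.0000e-04 8.0000e-04 1.0082e+00]
```

Call:
{"api": "servo_tool", "payload": {"plan": [[[0.085,-0.025,0.022,0,0,0,0.13],[0.085,-0.05,0.044,0,0,0,0.26],[0.085,-0.076,0.067,0,0,0,0.4],[0.085,-0.1,0.088,0,0,0,0.53],[0.085,-0.126,0.111,0,0,0,0.66],[0.085,-0.15,0.132,0,0,0,0.8],[0.085,-0.175,0.154,0,0,0,0.92],[0.085,-0.189,0.166,0,0,0,1.008]]]}}

```text
t: 2.55
tcp_pos: [0.4781, -0.3002, 0.2703]
tool_rot: [3.052, -0.742, -0.002]
ft_force: [-0.4, -1.2, 0.5]
grip_width: 0.0851
```

```bash
python3 -c "
from h import *
from cell import robot
go(.479,-.298,.2,-27)
f=robot.grab_frame('wrist');pickle.dump(f,open('pics/wrist1.pkl','wb'))
cv2.imwrite('pics/wrist1.png',cv2.convertScaleAbs(f['pixels'][:,:,::-1],alpha=1.8))
"
```

```text
t 2.55 tcp [ 0.4781 -0.3002  0.2703] yaw -27.34 tilt 0.08 q [-0.68  0.34  1.61 -0.    1.19  1.37] F [-0.4 -1.2  0.5] w 0.0851
shift [-0.0001 -0.0024  0.0703] turn [ 0.0011  0.0009 -0.0059]
```

View pics/wrist1.png

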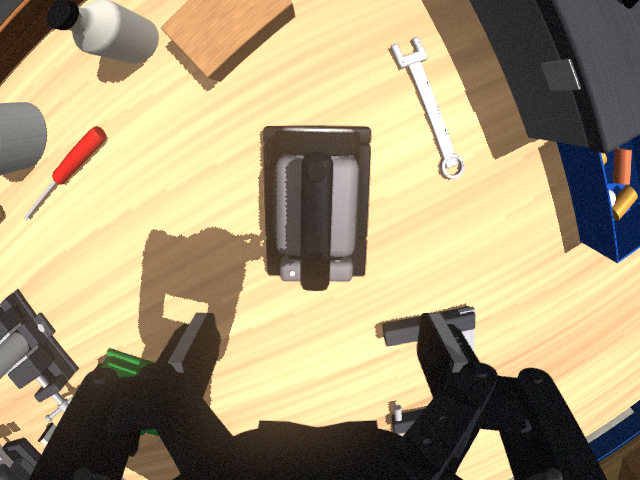

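The wrist picture shows the handle running from (316,155) to (314,288), parallel to the tool x and centred between the fingers. I'll measure it by fisheye ray.

```bash
cat >> h.py <<'E'
def fplane(f,u,v,z):
    V=f["view"];R=V[:3,:3];c=-R.T@V[:3,3]
    a=np.array([u-f["cx"],v-f["cy"]]);r=np.hypot(*a);th=r/f["fx"];a=a/r*np.sin(th)
    d=R.T@np.array([a[0],-a[1],-np.cos(th)]);return c+d*(z-c[2])/d[2]
E
python3 -c "
from h import *
f=load('wrist1')
a=fplane(f,314,288,.165);b=fplane(f,316.5,153,.167)
print(a,b,np.linalg.norm(a-b),(a+b)/2,np.degrees(np.arctan2(*(b-a)[[1,0]])))
for v in(180,220,260): print((fplane(f,302,v,.169)+fplane(f,331,v,.169))/2)
"
```

```text
[ 0.43347637 -0.27312344  0.165     ] [ 0.53101019 -0.32596039  0.167     ] 0.11094408349204146 [ 0.48224328 -0.29954191  0.166     ] -28.445714543254567
[ 0.51313504 -0.31671643  0.169     ]
[ 0.48552287 -0.30242676  0.169     ]
[ 0.45622076 -0.28725583  0.169     ]
```

```bash
python3 -c "
from h import *
go(.4815,-.2995,.138,-27.8)"
```

```text
t 2.60 tcp [ 0.4777 -0.3017  0.2703] yaw -27.64 tilt 0.11 q [-0.68  0.34  1.61 -0.    1.19  1.37] F [-0.3 -1.9  0.3] w 0.0847
shift [ 0.0024 -0.0039  0.1322] turn [0.0017 0.0008 0.0028]
```

Call:
{"api": "servo_tool", "payload": {"plan": [[[0.085,0.0024,-0.003,0.03,0.0017,0.0008,0.003],[0.085,0.0024,-0.003,0.06,0.0017,0.0008,0.003],[0.085,0.0024,-0.003,0.085,0.0017,0.0008,0.003],[0.085,0.0024,-0.003,0.105,0.0017,0.0008,0.003],[0.085,0.0024,-0.003,0.12,0.0017,0.0008,0.003],[0.085,0.0024,-0.003,0.132,0.0017,0.0008,0.003],[0.085,0.0024,-0.003,0.132,0.0017,0.0008,0.003]]]}}

```text
t: 3.3
tcp_pos: [0.4806, -0.2996, 0.1369]
tool_rot: [-3.049, 0.753, 0.004]
ft_force: [0.3, 0.4, 0.2]
grip_width: 0.0847
```

```bash
python3 -c "
from h import *
from cell import robot
go(.4815,-.2995,.138,-27.8)
f=robot.grab_frame('wrist');pickle.dump(f,open('pics/wrist2.pkl','wb'))
cv2.imwrite('pics/wrist2.png',cv2.convertScaleAbs(f['pixels'][:,:,::-1],alpha=1.8))
"
```

```text
t 3.30 tcp [ 0.4806 -0.2996  0.1369] yaw -27.76 tilt 0.14 q [-0.67  0.48  1.77  0.    0.89  1.38] F [0.3 0.4 0.2] w 0.0847
shift [ 0.0007 -0.0005 -0.0011] turn [-0.0005  0.0025  0.0007]
```

View pics/wrist2.png

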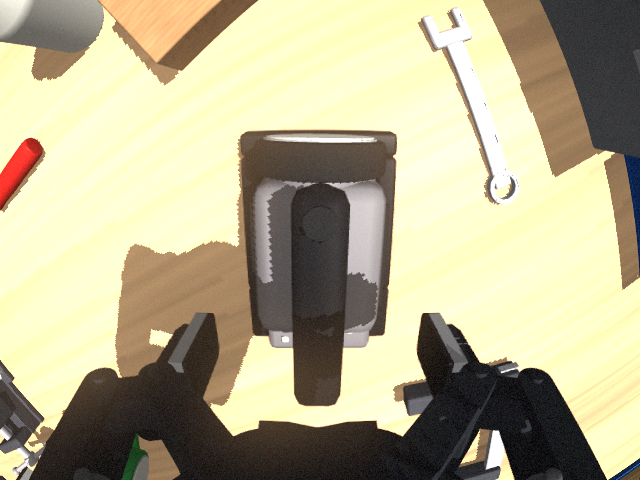

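The bar (x 292–350) sits centred between the fingers (fingertips at ~(200,320) and (435,320)), so I'll close.

Call:
{"api": "servo_tool", "payload": {"plan": [[[0.01,0,0,0,0,0,0],[0.01,0,0,0,0,0,0],[0.01,0,0,0,0,0,0],[0.01,0,0,0,0,0,0],[0.01,0,0,0,0,0,0],[0.01,0,0,0,0,0,0],[0.01,0,0,0,0,0,0],[0.01,0,0,0,0,0,0]]], "newtons": 80}}

```text
t: 4.15
tcp_pos: [0.4814, -0.3003, 0.1387]
tool_rot: [3.05, -0.754, 0.001]
ft_force: [-0.4, -0.3, 5.0]
grip_width: 0.0103
```

```bash
python3 -c "
from h import *
go(.4815,-.2995,.188,-27.8)"
```

```text
t 4.15 tcp [ 0.4814 -0.3003  0.1387] yaw -27.78 tilt 0.05 q [-0.67  0.48  1.77  0.    0.89  1.38] F [-0.4 -0.3  5. ] w 0.0103
shift [-0.0003 -0.0008 -0.0493] turn [ 0.0001 -0.0008  0.0004]
```

The opening is 10 mm, not 24, so the fingers aren't on the bar's sides. I'll look.

```bash
python3 -c "
from h import *
from cell import robot
for n in('wrist','scene'):
  f=robot.grab_frame(n);pickle.dump(f,open(f'pics/{n}3.pkl','wb'));p=f['pixels'][:,:,::-1]
  if n=='scene': p=cv2.resize(p[200:420,100:320],(600,600),interpolation=2)
  cv2.imwrite(f'pics/{n}3.png',cv2.convertScaleAbs(p,alpha=2))
"
```

```text
(no output)
```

View pics/wrist3.png

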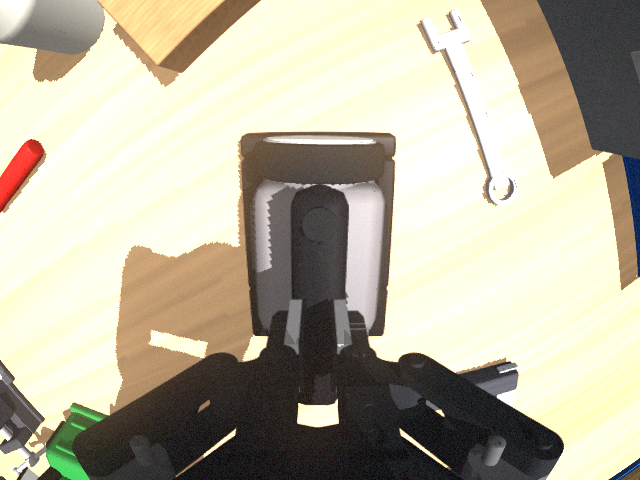

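View pics/scene3.png

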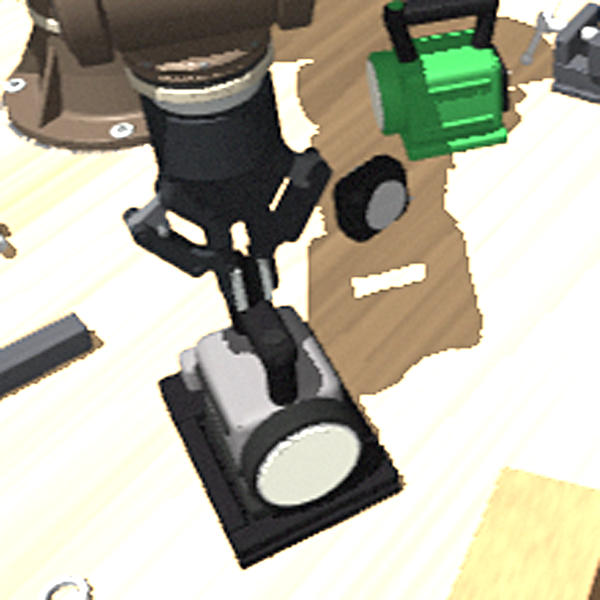

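```bash
python3 -c "
from h import *
s=load('scene3');k=600/220
K=lambda p:((proj(s,np.array(p))-[100,200])*k).round(0)
print('tcp',K([.4814,-.3003,.1387]),'grasp',K([.4814,-.3003,.1577]))
c,sn=np.cos(np.radians(-27.8)),np.sin(np.radians(-27.8))
for z in(.149,.169):
  for l in(-.056,.056): print('bar end',z,l,K([.4814+c*l,-.2998+sn*l,z]))
p=cv2.convertScaleAbs(s['pixels'][285:355,160:230][:,:,::-1],alpha=3)
p=cv2.resize(p,(600,600),interpolation=cv2.INTER_CUBIC);cv2.imwrite('pics/c3.png',p)
print(((proj(s,np.array([.4814,-.3003,.1387]))-[160,285])*600/70))
from cell import robot
print(robot.get_obs()['ft_force'],robot.get_obs()['ft_torque'])
"
```

```text
tcp [260. 329.] grasp [255. 310.]
bar end 0.149 -0.056 [230. 270.]
bar end 0.149 0.056 [289. 371.]
bar end 0.169 -0.056 [225. 249.]
bar end 0.169 0.056 [284. 350.]
[301.44280415 306.45925492]
[-0.41925195  0.07510511  5.5600284 ] [ 0.00129824 -0.01232652 -0.01432368]
```

View pics/c3.png

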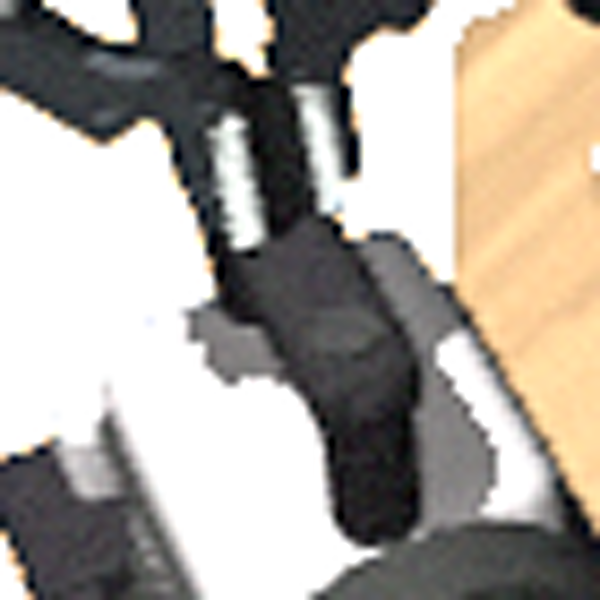

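Call:
{"api": "servo_tool", "payload": {"plan": [[[0.0,0,0,0,0,0,0],[0.0,0,0,0,0,0,0],[0.0,0,0,0,0,0,0],[0.0,0,0,0,0,0,0]]], "newtons": 80}}

```text
t: 4.65
tcp_pos: [0.4814, -0.3003, 0.1386]
tool_rot: [3.05, -0.754, 0.001]
ft_force: [0.1, -0.0, -0.7]
grip_width: 0.0001
```

```bash
python3 -c "
from h import *
from cell import robot
go(.4815,-.2995,.188,-27.8)
f=robot.grab_frame('wrist');p=f['pixels'][:,:,::-1]
cv2.imwrite('pics/w4.png',cv2.resize(cv2.convertScaleAbs(p[170:420,220:420],alpha=3.5),(480,600),interpolation=2))
"
```

```text
t 4.65 tcp [ 0.4814 -0.3003  0.1386] yaw -27.78 tilt 0.03 q [-0.67  0.48  1.77  0.    0.89  1.38] F [ 0.1 -0.  -0.7] w 0.0001
shift [-0.0002 -0.0008 -0.0494] turn [ 0.     -0.0005  0.0004]
```

View pics/w4.png

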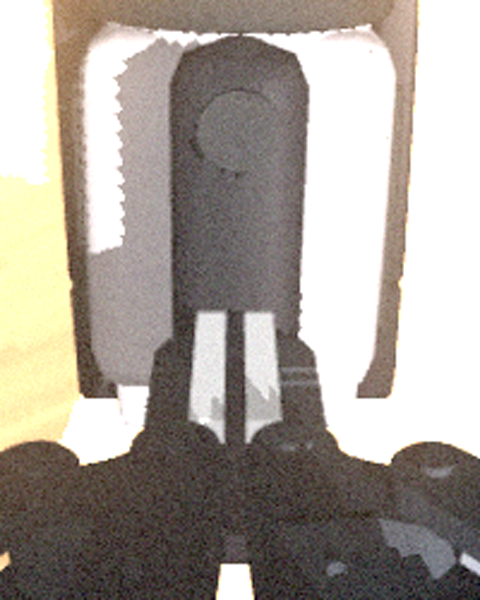

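```bash
cat >> h.py <<'E'
def fproj(f,p):
    q=f["view"]@np.r_[p,1.];q=np.array([q[0],-q[1],-q[2]]);r=np.hypot(q[0],q[1]);th=np.arctan2(r,q[2])
    return np.array([f["cx"],f["cy"]])+f["fx"]*th*q[:2]/r
E
python3 -c "
from h import *
f=load('wrist3')
p=np.array([.4814,-.3003,.1386])
for dz in(0,.019,.03,.04,.05): print(dz,fproj(f,p+[0,0,dz]))
V=f['view'];print('cam',-V[:3,:3].T@V[:3,3])
c,sn=np.cos(np.radians(-27.8)),np.sin(np.radians(-27.8))
for z in(.149,.169,.18,.19):
  for l in(-.056,.056): print('bar',z,l,fproj(f,np.array([.4815+c*l,-.2995+sn*l,z])))
a=fplane(f,292,280,.169);b=fplane(f,348,280,.169);print('bar width',np.linalg.norm(a-b))
g=load('wrist1');a=fplane(g,302,220,.169);b=fplane(g,331,220,.169);print('bar width',np.linalg.norm(a-b))
"
```

```text
0 [318.89251676 286.20757165]
0.019 [319.02176667 303.47392128]
0.03 [319.10762714 315.06360831]
0.04 [319.19394201 326.81431524]
0.05 [319.2891937  339.90147623]
cam [ 0.5552629  -0.33840371  0.31286387]
bar 0.149 -0.056 [317.37050833 382.78782291]
bar 0.149 0.056 [317.5059766  182.38008142]
bar 0.169 -0.056 [317.35154285 406.84706398]
bar 0.169 0.056 [317.49676798 190.74941864]
bar 0.18 -0.056 [317.33987016 421.62357257]
bar 0.18 0.056 [317.49057016 196.38651403]
bar 0.19 -0.056 [317.32841181 436.10533159]
bar 0.19 0.056 [317.48401914 202.34850388]
bar width 0.023838636660748667
bar width 0.022279002256567777
```

```bash
python3 -c "
from h import *
c,sn=np.cos(np.radians(-27.8)),np.sin(np.radians(-27.8))
X=np.array([c,sn,0]);Y=np.array([sn,-c,0])
f=load('wrist2');p=np.array([.4806,-.2996,.1369])
for dz in(0,.013,.03,.04):
  print(dz,[fproj(f,p+.0427*s*Y+.011*X+[0,0,dz]).round(0) for s in(1,-1)])
f=load('wrist3');p=np.array([.4814,-.3003,.1387])
for dz in(0,.01,.02,.03,.04): print('shut',dz,[fproj(f,p+.005*s*Y+.011*X+[0,0,dz]).round(0) for s in(1,-1)])
f=load('wrist0');o=np.array([.2569,.5695,.2001]);c,sn=np.cos(np.radians(155.7)),np.sin(np.radians(155.7));X=np.array([c,sn,0]);Y=np.array([sn,-c,0])
for dz in(0,.013,.03,.04):
  print('start',dz,[fproj(f,o+.0427*s*Y+.011*X+[0,0,dz]).round(0) for s in(1,-1)])
"
```

```text
0 [array([402., 266.]), array([236., 266.])]
0.013 [array([407., 277.]), array([231., 277.])]
0.03 [array([416., 292.]), array([222., 292.])]
0.04 [array([421., 303.]), array([217., 303.])]
shut 0 [array([329., 267.]), array([309., 267.])]
shut 0.01 [array([329., 275.]), array([309., 275.])]
shut 0.02 [array([330., 283.]), array([308., 283.])]
shut 0.03 [array([331., 293.]), array([308., 293.])]
shut 0.04 [array([332., 304.]), array([307., 304.])]
start 0 [array([399., 267.]), array([233., 267.])]
start 0.013 [array([404., 277.]), array([228., 277.])]
start 0.03 [array([412., 293.]), array([219., 293.])]
start 0.04 [array([418., 303.]), array([214., 303.])]
```

The fingers closed above the bar. In the wrist view the open fingertips appear at row ~313 and the shut ones at ~300. The stated TCP would put them at ~277 and ~267, so the real tips sit about 35 mm above the reported TCP. The bar itself was measured correctly. I'll reopen, go 35 mm lower in small steps and watch the force.

Call:
{"api": "servo_tool", "payload": {"plan": [[[0.085,0,0,-0.01,0,0,0],[0.085,0,0,-0.01,0,0,0],[0.085,0,0,-0.01,0,0,0],[0.085,0,0,-0.01,0,0,0],[0.085,0,0,-0.01,0,0,0],[0.085,0,0,-0.01,0,0,0],[0.085,0,0,-0.01,0,0,0],[0.085,0,0,0,0,0,0]]]}}

```text
t: 5.5
tcp_pos: [0.4818, -0.3007, 0.1392]
tool_rot: [3.049, -0.754, 0.004]
ft_force: [-0.9, 0.1, 0.3]
grip_width: 0.085
```

Call:
{"api": "servo_tool", "payload": {"plan": [[[0.085,0,0,0.006,0,0,0],[0.085,0,0,0.012,0,0,0],[0.085,0,0,0.018,0,0,0],[0.085,0,0,0.018,0,0,0]]]}}

```text
t: 5.9
tcp_pos: [0.4816, -0.3005, 0.1202]
tool_rot: [3.049, -0.754, 0.002]
ft_force: [0.1, -0.1, 0.6]
grip_width: 0.085
```

```bash
python3 -c "
from h import *
from cell import robot
go(.4815,-.2995,.103,-27.8)
f=robot.grab_frame('wrist');p=f['pixels'][:,:,::-1]
cv2.imwrite('pics/w5.png',cv2.convertScaleAbs(p,alpha=2))
f=robot.grab_frame('scene');p=f['pixels'][:,:,::-1]
cv2.imwrite('pics/s5.png',cv2.convertScaleAbs(cv2.resize(p[220:400,110:290],(600,600),interpolation=2),alpha=2.5))
"
```

```text
t 5.90 tcp [ 0.4816 -0.3005  0.1202] yaw -27.78 tilt 0.06 q [-0.67  0.5   1.79  0.    0.85  1.38] F [ 0.1 -0.1  0.6] w 0.0850
shift [-0.0005 -0.0008  0.0172] turn [ 0.0001 -0.001   0.0004]
```

View pics/w5.png

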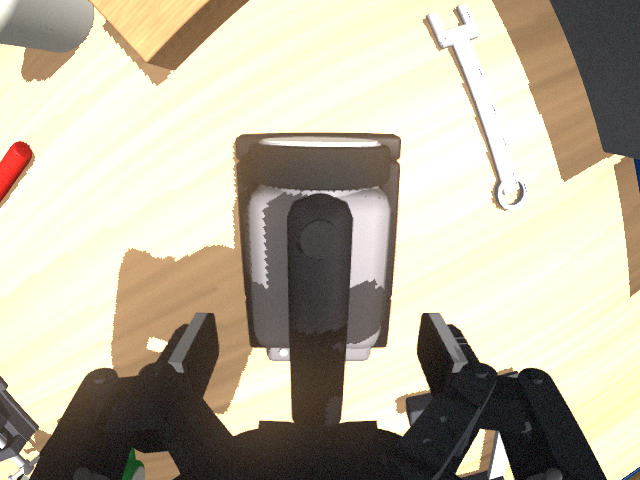

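View pics/s5.png

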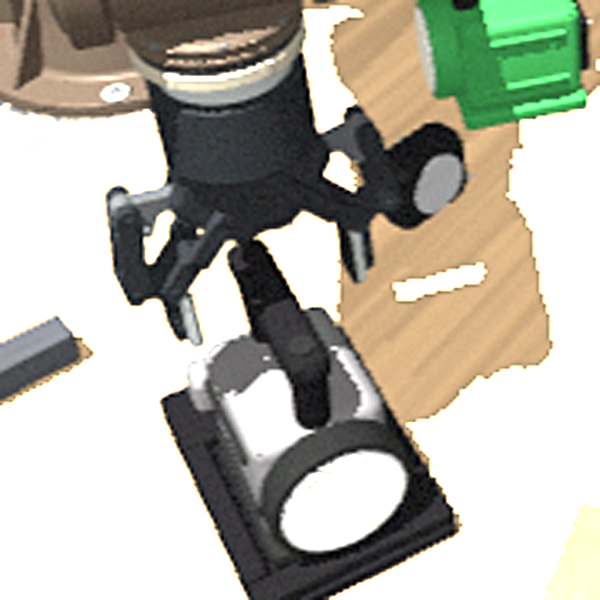

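```bash
python3 -c "
from h import *
s=load('scene3')
c,sn=np.cos(np.radians(-27.8)),np.sin(np.radians(-27.8));Y=np.array([sn,-c,0]);X=np.array([c,sn,0]);p=np.array([.4816,-.3005,.1202])
for dz in(0,.013,.03,.045,.06): print(dz,[((proj(s,p+[0,0,dz]+.0427*k*Y+.011*X)-[110,220])/.3).round(0) for k in(1,-1)])
"
```

```text
0 [array([221., 402.]), array([367., 342.])]
0.013 [array([217., 386.]), array([364., 326.])]
0.03 [array([211., 365.]), array([361., 304.])]
0.045 [array([206., 345.]), array([358., 285.])]
0.06 [array([201., 325.]), array([354., 266.])]
```

The scene view agrees: open tips sit 47 mm above the reported TCP instead of 13, an offset of 34 mm. I'll go on down to a reported z of 0.104.

Call:
{"api": "servo_tool", "payload": {"plan": [[[0.085,0,-0.0005,0.006,0,0,0],[0.085,0,-0.0005,0.012,0,0,0],[0.085,0,-0.0005,0.016,0,0,0],[0.085,0,-0.0005,0.016,0,0,0]]]}}

```text
t: 6.4
tcp_pos: [0.4819, -0.3001, 0.1044]
tool_rot: [3.049, -0.754, 0.002]
ft_force: [-0.2, 1.0, 0.5]
grip_width: 0.0849
```

Call:
{"api": "servo_tool", "payload": {"plan": [[[0.01,0,0,0,0,0,0],[0.01,0,0,0,0,0,0],[0.01,0,0,0,0,0,0],[0.01,0,0,0,0,0,0],[0.01,0,0,0,0,0,0],[0.01,0,0,0,0,0,0],[0.01,0,0,0,0,0,0]]], "newtons": 80}}

```text
t: 7.1
tcp_pos: [0.482, -0.3003, 0.1046]
tool_rot: [3.049, -0.754, 0.003]
ft_force: [-0.2, -0.3, 3.3]
grip_width: 0.0229
```

```bash
python3 -c "
from h import *
from cell import robot
go(.4815,-.2995,.154,-27.8)
f=robot.grab_frame('wrist');p=f['pixels'][:,:,::-1]
cv2.imwrite('pics/w6.png',cv2.convertScaleAbs(p,alpha=2.5))
"
```

```text
t 7.10 tcp [ 0.482  -0.3003  0.1046] yaw -27.78 tilt 0.11 q [-0.67  0.53  1.8  -0.    0.81  1.38] F [-0.2 -0.3  3.3] w 0.0229
shift [-0.0008 -0.0005 -0.0494] turn [ 0.0004 -0.0018  0.0004]
```

View pics/w6.png

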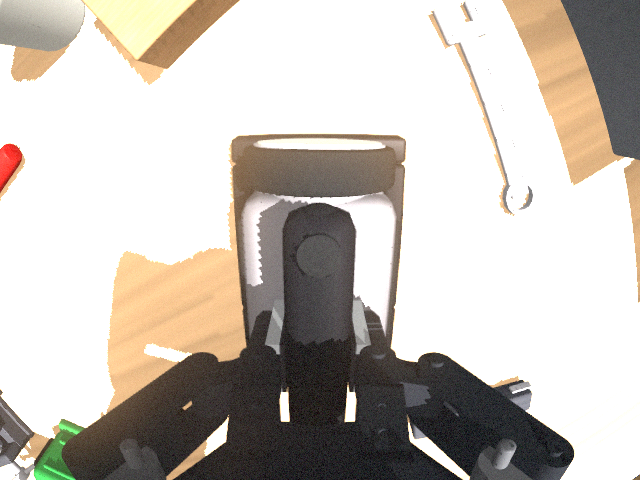

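Gripped: 23 mm, with pads on both sides of the bar. Lifting straight up.

Call:
{"api": "servo_tool", "payload": {"plan": [[[0.01,0,0,-0.006,0,0,0],[0.01,0,0,-0.014,0,0,0],[0.01,0,0,-0.024,0,0,0],[0.01,0,0,-0.036,0,0,0],[0.01,0,0,-0.05,0,0,0],[0.01,0,0,-0.064,0,0,0],[0.01,0,0,-0.078,0,0,0],[0.01,0,0,-0.085,0,0,0]]]}}

```text
t: 7.95
tcp_pos: [0.4822, -0.3004, 0.1915]
tool_rot: [3.048, -0.754, 0.006]
ft_force: [0.0, -0.2, -4.5]
grip_width: 0.0228
```

```bash
python3 -c "
from h import *
from cell import robot
go(.496,.042,.19,87.8)
f=robot.grab_frame('scene');p=f['pixels'][:,:,::-1]
cv2.imwrite('pics/s7.png',p)
"
```

```text
t 7.95 tcp [ 0.4822 -0.3004  0.1915] yaw -27.77 tilt 0.23 q [-0.67  0.42  1.71  0.    1.    1.38] F [ 0.  -0.2 -4.5] w 0.0228
shift [-0.1473 -0.3094  0.0007] turn [ 4.4000e-03 -1.7000e-03 -2.0171e+00]
```

View pics/s7.png

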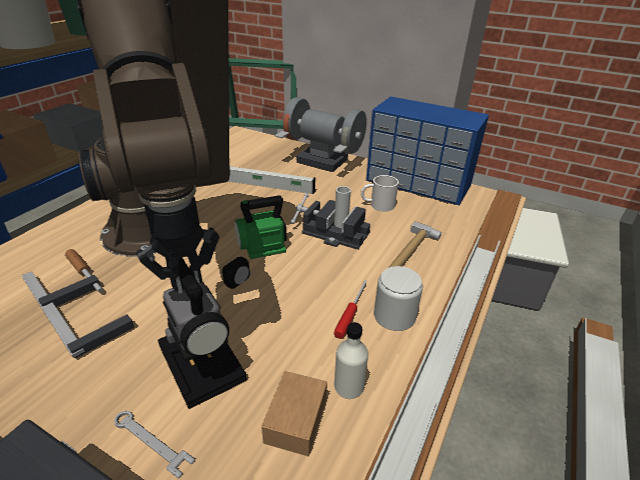

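The lamp is lifted clear and upright, and I read about 0.46 kg. I'll carry it along the clear strip, turning as I go.

Call:
{"api": "servo_tool", "payload": {"plan": [[[0.01,-0.006,-0.012,0,0,0,-0.06],[0.01,-0.014,-0.03,0,0,0,-0.16],[0.01,-0.024,-0.05,0,0,0,-0.28],[0.01,-0.034,-0.072,0,0,0,-0.4],[0.01,-0.044,-0.093,0,0,0,-0.53],[0.01,-0.055,-0.115,0,0,0,-0.66],[0.01,-0.065,-0.136,0,0,0,-0.79],[0.01,-0.075,-0.158,0,0,0,-0.92]]]}}

```text
t: 8.8
tcp_pos: [0.4893, -0.1248, 0.1914]
tool_rot: [3.062, 0.686, 0.004]
ft_force: [-0.2, -0.1, -3.9]
grip_width: 0.0233
```

```bash
python3 -c "
from h import *
go(.496,.042,.19,87.8)
"
```

```text
t 8.80 tcp [ 0.4893 -0.1248  0.1914] yaw 25.24 tilt 0.24 q [-0.38  0.33  1.86 -0.    0.94  0.75] F [-0.2 -0.1 -3.9] w 0.0233
shift [ 0.0771 -0.148   0.0009] turn [ 4.4000e-03  5.0000e-04 -1.0919e+00]
```

Call:
{"api": "servo_tool", "payload": {"plan": [[[0.01,0.01,-0.02,0,0,0,-0.14],[0.01,0.021,-0.04,0,0,0,-0.28],[0.01,0.032,-0.061,0,0,0,-0.42],[0.01,0.042,-0.081,0,0,0,-0.56],[0.01,0.053,-0.102,0,0,0,-0.7],[0.01,0.064,-0.122,0,0,0,-0.85],[0.01,0.072,-0.138,0,0,0,-0.99],[0.01,0.077,-0.148,0,0,0,-1.09]]]}}

```text
t: 9.6
tcp_pos: [0.4956, 0.0432, 0.1908]
tool_rot: [2.256, 2.181, 0.0]
ft_force: [0.9, -0.4, -5.1]
grip_width: 0.023
```

```bash
python3 -c "
from h import *
from cell import robot
go(.496,.042,.095,87.8)
for n in('scene','top'):
  f=robot.grab_frame(n);p=f['pixels'][:,:,::-1];pickle.dump(f,open(f'pics/{n}8.pkl','wb'))
  cv2.imwrite(f'pics/{n}8.png',p)
"
```

```text
t 9.60 tcp [0.4956 0.0432 0.1908] yaw 88.06 tilt 0.23 q [-0.04  0.32  1.88 -0.    0.94 -0.01] F [ 0.9 -0.4 -5.1] w 0.0230
shift [-0.0009  0.0001  0.0958] turn [0.003  0.0025 0.0045]
```

View pics/scene8.png

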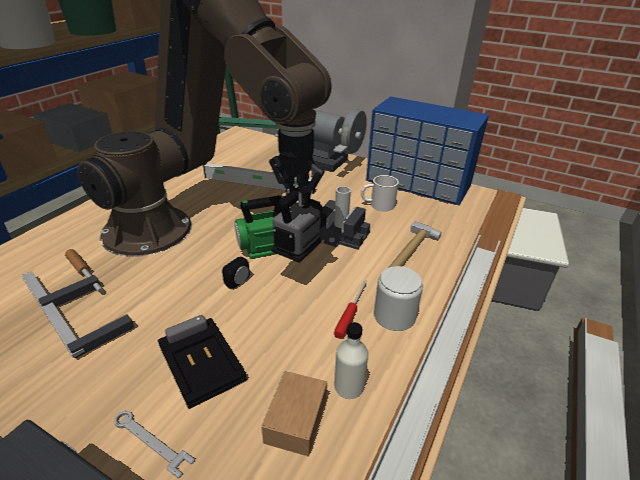

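View pics/top8.png

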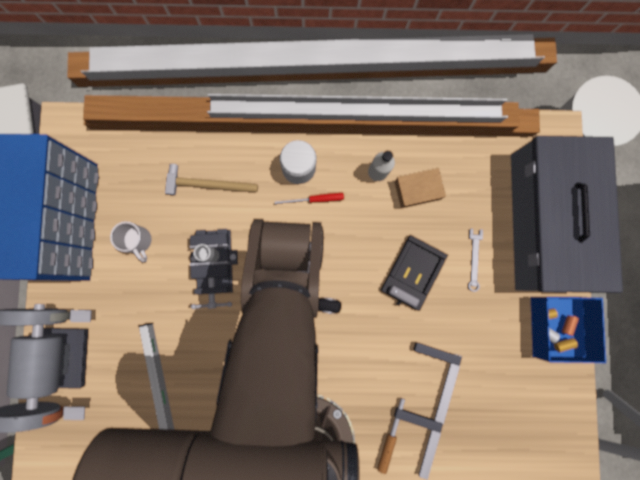

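```bash
python3 -c "
from h import *
f=load('top0');p=f['pixels'].astype(int)
m=((p[:,:,1]>p[:,:,0]*1.6)&(p[:,:,1]>p[:,:,2]*1.6)&(p[:,:,1]>40)).astype(np.uint8)[:, :]
m[:270]=0;m[350:]=0;m[:,:230]=0;m[:,310:]=0
c=max(cv2.findContours(m,0,1)[0],key=cv2.contourArea);b=cv2.boxPoints(cv2.minAreaRect(c));print(b)
for q in b: print(plane(f,*q,.02).round(3),plane(f,*q,.1).round(3))
from cell import robot
w=robot.grab_frame('wrist');cv2.imwrite('pics/w8.png',cv2.convertScaleAbs(w['pixels'][:,:,::-1],alpha=2));pickle.dump(w,open('pics/w8.pkl','wb'))
"
```

```text
[[245.00821 312.22192]
 [266.98355 288.55615]
 [300.35342 319.54248]
 [278.37808 343.20825]]
[0.35  0.178 0.02 ] [0.354 0.167 0.1  ]
[0.416 0.119 0.02 ] [0.416 0.112 0.1  ]
[0.332 0.025 0.02 ] [0.337 0.023 0.1  ]
[0.267 0.084 0.02 ] [0.276 0.079 0.1  ]
```

View pics/w8.png

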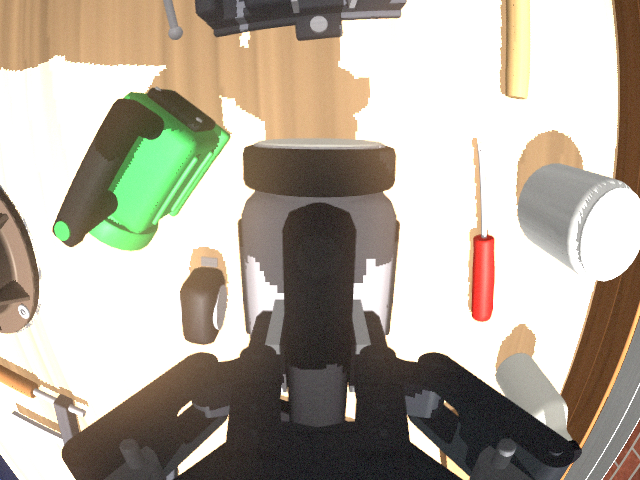

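Clear all round. The green lamp's nearest corner is at about x = 0.416 and our foot's edge at about 0.454, with the vice ahead. Contact is expected at a reported z ≈ 0.0926.

Call:
{"api": "servo_tool", "payload": {"plan": [[[0.01,0,0,0.008,0.003,0.0025,0],[0.01,0,0,0.022,0.003,0.0025,0],[0.01,0,0,0.038,0.003,0.0025,0],[0.01,0,0,0.053,0.003,0.0025,0],[0.01,0,0,0.067,0.003,0.0025,0],[0.01,0,0,0.078,0.003,0.0025,0],[0.01,0,0,0.086,0.003,0.0025,0],[0.01,0,0,0.09,0.003,0.0025,0]]]}}

```text
t: 10.55
tcp_pos: [0.4958, 0.0417, 0.1]
tool_rot: [-2.268, -2.174, 0.001]
ft_force: [0.7, 0.1, -4.4]
grip_width: 0.0229
```

```bash
python3 -c "
from h import *
go(.496,.042,.0926,87.8)
"
```

```text
t 10.55 tcp [0.4958 0.0417 0.1   ] yaw 87.58 tilt 0.05 q [-0.05  0.45  1.97 -0.    0.72 -0.01] F [ 0.7  0.1 -4.4] w 0.0229
shift [0.0003 0.0002 0.0074] turn [-0.0008  0.0002 -0.0039]
```

Call:
{"api": "servo_tool", "payload": {"plan": [[[0.01,0,0,0.002,0,0,0],[0.01,0,0,0.004,0,0,0],[0.01,0,0,0.0055,0,0,0],[0.01,0,0,0.0065,0,0,0],[0.01,0,0,0.007,0,0,0],[0.01,0,0,0.0075,0,0,0],[0.01,0,0,0.0075,0,0,0]]]}}

```text
t: 11.25
tcp_pos: [0.496, 0.0417, 0.0927]
tool_rot: [-2.268, -2.174, 0.001]
ft_force: [0.4, 1.2, -2.0]
grip_width: 0.0232
```

Call:
{"api": "servo_tool", "payload": {"plan": [[[0.01,0,0,0.0005,0,0,0],[0.01,0,0,0.001,0,0,0],[0.01,0,0,0.001,0,0,0]]]}}

```text
t: 11.55
tcp_pos: [0.4962, 0.0414, 0.0926]
tool_rot: [2.267, 2.173, 0.0]
ft_force: [-1.9, -3.5, 8.4]
grip_width: 0.023
```

Standing on the bench (+8 N). Releasing gently.

Call:
{"api": "servo_tool", "payload": {"plan": [[[0.026,0,0,-0.0003,0,0,0],[0.03,0,0,-0.0003,0,0,0],[0.04,0,0,-0.0003,0,0,0],[0.06,0,0,-0.0003,0,0,0],[0.085,0,0,-0.0003,0,0,0],[0.085,0,0,-0.0003,0,0,0],[0.085,0,0,-0.0003,0,0,0]]], "newtons": 20}}

```text
t: 12.25
tcp_pos: [0.4962, 0.0415, 0.0928]
tool_rot: [2.267, 2.173, 0.0]
ft_force: [0.4, 0.1, -0.0]
grip_width: 0.0852
```

```bash
python3 -c "
from h import *
from cell import robot
go(.496,.042,.0926,87.8)
w=robot.grab_frame('wrist');cv2.imwrite('pics/w9.png',cv2.convertScaleAbs(w['pixels'][:,:,::-1],alpha=2));pickle.dump(w,open('pics/w9.pkl','wb'))
"
```

```text
t 12.25 tcp [0.4962 0.0415 0.0928] yaw 87.58 tilt 0.05 q [-0.05  0.46  1.98 -0.    0.7  -0.01] F [ 0.4  0.1 -0. ] w 0.0852
shift [ 0.0005 -0.0003  0.0002] turn [ 0.0007  0.0006 -0.0038]
```

View pics/w9.png

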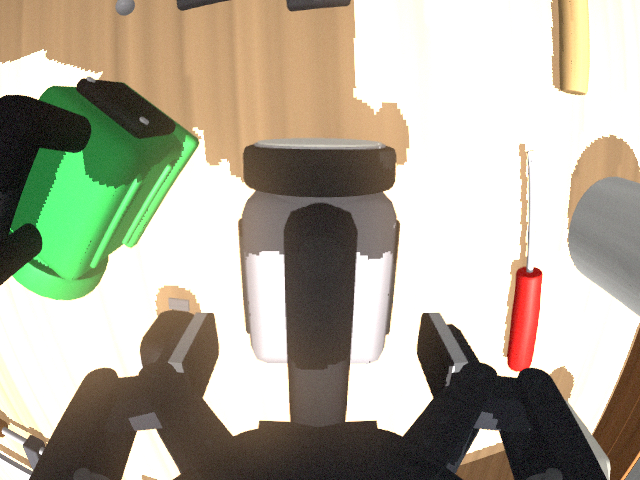

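Released, with the bar free between the fingers. Now straight up.

Call:
{"api": "servo_tool", "payload": {"plan": [[[0.085,0,0,-0.01,0,0,0],[0.085,0,0,-0.03,0,0,0],[0.085,0,0,-0.06,0,0,0],[0.085,0,0,-0.09,0,0,0],[0.085,0,0,-0.12,0,0,0],[0.085,0,0,-0.15,0,0,0],[0.085,0,0,-0.165,0,0,0],[0.085,0,0,-0.165,0,0,0]]]}}

```text
t: 13.1
tcp_pos: [0.4967, 0.0416, 0.2604]
tool_rot: [2.265, 2.171, 0.005]
ft_force: [0.3, 0.7, -1.1]
grip_width: 0.085
```

```bash
python3 -c "
from h import *
from cell import robot
go(.496,.042,.25,87.8)
w=robot.grab_frame('wrist');cv2.imwrite('pics/w10.png',cv2.convertScaleAbs(w['pixels'][:,:,::-1],alpha=1.8));pickle.dump(w,open('pics/w10.pkl','wb'))
w=robot.grab_frame('scene');cv2.imwrite('pics/s10.png',cv2.resize(w['pixels'][120:320,200:450][:,:,::-1],(750,600),interpolation=2))
pickle.dump(w,open('pics/s10.pkl','wb'))
"
```

```text
t 13.10 tcp [0.4967 0.0416 0.2604] yaw 87.59 tilt 0.29 q [-0.05  0.25  1.78 -0.    1.11 -0.01] F [ 0.3  0.7 -1.1] w 0.0850
shift [ 0.0004 -0.0008  0.0104] turn [ 0.0051  0.0006 -0.0037]
```

View pics/w10.png

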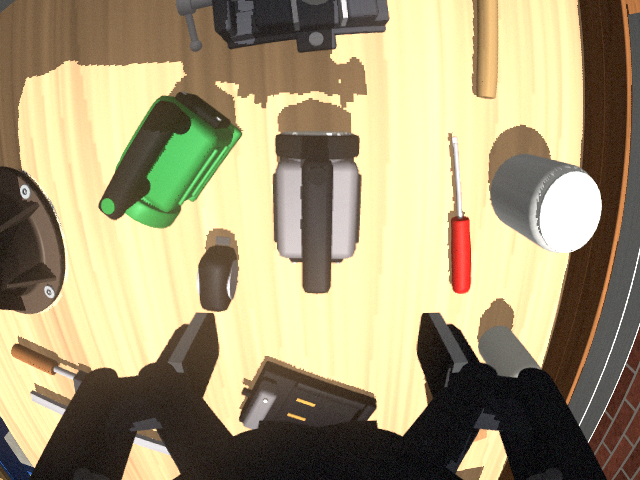

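View pics/s10.png

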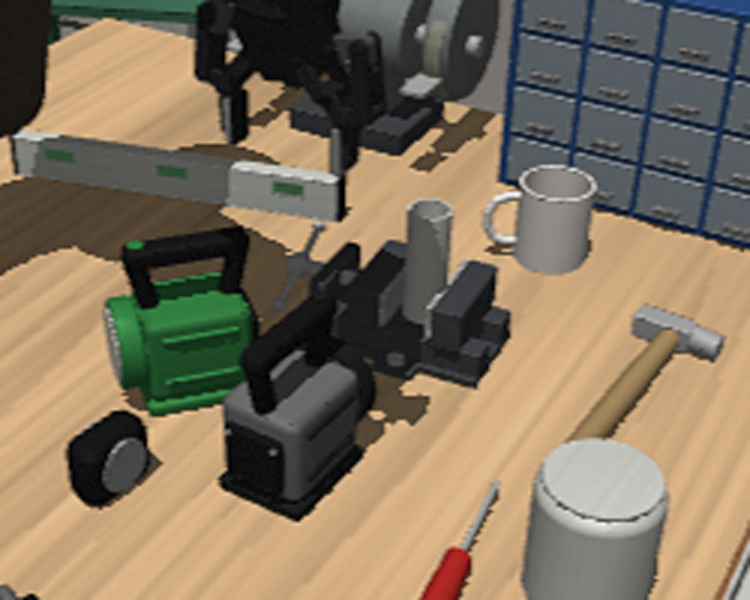

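The lamp stands upright with its lens towards the vice. I'll measure it before handing in.

```bash
python3 -c "
from h import *
f=load('w10')
a=fplane(f,316,291,.154);b=fplane(f,317,154,.154);m=(a+b)/2
P=np.array([.505,.272]);d=(b-a)[:2];print('len',np.linalg.norm(d),'mid',m);d/=np.linalg.norm(d);v=P-m[:2]
print('yaw',np.degrees(np.arctan2(d[1],d[0])),'pipe in lamp',v@d,d[0]*v[1]-d[1]*v[0],'dist',np.linalg.norm(v))
from cell import robot
a=load('scene0')['pixels'].astype(int);b=load('s10')['pixels'].astype(int)
D=(abs(a-b).sum(2)>60)
for n,(u,v) in dict(tape=(236,272),driver=(352,308),tin=(398,297),oil=(351,360),carton=(295,412),hammer=(415,240),wrench=(150,440),mug=(382,192)).items(): print(n,D[v-20:v+20,u-20:u+20].mean())
"
```

```text
len 0.11312707552765555 mid [0.49677833 0.04387872 0.154     ]
yaw 87.15102082266255 pipe in lamp 0.22824797614620754 0.003126933274955857 dist 0.2282693941958618
tape 0.0
driver 0.0
tin 0.0
oil 0.0
carton 0.0
hammer 0.0
wrench 0.0
mug 0.0
```

```bash
python3 -c "
from cell import robot
print(robot.finish_job())"
```

```text
the job is handed in; nothing more can be done
None
```

I lifted the grey and black lamp straight off its charging base by the handle. I carried it along the clear strip, stood it on the bench beside the vice, let go and backed the arm away above it. Then I handed the job in at about 13 s; no verdict was reported.

- **Final position:** by the wrist camera, the lamp's centre is about 228 mm from the pipe's axis. The beam line passes about 3 mm from that axis, and the lens points at the pipe.
- **Standing and released:** it looks upright in the scene picture; I judged the tilt by eye and did not measure it. When I opened the fingers, the wrist force dropped to zero.
- **Other things:** the picture areas around the tape, screwdriver, tin, oil, carton, hammer, wrench and mug are unchanged from the start.
- **What disagreed:** the real fingertips sit about 34 mm above the reported TCP. My first close therefore shut just above the handle, with at most about 5.6 N on the wrist and no visible movement of the lamp. I measured the offset in two camera views, went lower and gripped the bar at 23 mm opening (it is 24 mm wide).

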